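# Find the tired valve spring and flag it

## Robot

A 6-joint arm with a two-finger parallel gripper is mounted at the origin on the work surface; the furniture and walls round the work are solid. World frame = base frame: x ahead of the robot, y to its left, z up, the work surface at z = 0. Lengths are in m, angles in rad, forces in N, time in s.
With the tool pointing down it reaches from about 0.25 to 0.725 m from the base axis. Payload 4 kg.
Tool frame: the origin (TCP) lies midway between the tips of the shut fingers; the grasp point (between the pads) lies 19 mm behind it; z points along the fingers, y is the line along which they close (so a half turn about z gives the same grasp; the last joint's range is limited). The gripper opens to 85 mm and grips with 20 to 120 N. Pads are 22 mm wide; open, the fingers measure 114 mm over their backs; the gripper's body (76 mm by 85 mm) begins 54 mm behind the grasp point. The pads swing forward as they close: fully open they stand 13 mm farther back than shut.
Start: joints at [-1.231, 0.241, 0.005, 1.335, 0, 1.571], TCP at [0.167, -0.471, 0.231] pointing down, gripper open.
Joint ranges: [-2.72, 2.72], [-1.05, 1.87], [-1.09, 1.28], [-1.99, 2.15], [-1.42, 1.44], [-3.14, 3.14]. Speed limits (rad/s): [2.79, 2.79, 3.14, 3.14, 3.14, 3.14].

## Interface

Orientations are given as a unit quaternion [x, y, z, w].
In Python, from workcell import bot gives the robot as it stands. The module is installed in compiled form; this text tells all that it offers.
- The arm moves only by the tool drive_tool, never from a script. Its arguments are lists of equal length, an entry for each row: "slide": the shift along the tool's x, y, z scaled (see below), a list of three; "rotation": the turn, a rotation vector about the tool's x, y, z scaled (see below), a list of three. A call has exactly 8 rows; each row is the pose to reach, as a shift and turn from the pose commanded when the call began, along the tool's axes at that moment; what a row does not reach only later rows make up. The controller multiplies each number of a shift by 250 mm and each number of a turn by 0.5 rad. A row lasts 1/8 s, in which the tool goes at most 62.5 mm and 10.7 degrees, less where a joint would pass 70% of its speed; a pose out of reach is approached as far as the arm can. A call with a number of a shift or a turn outside -1 to 1 is refused whole. A call with a gripper value outside its range is refused whole. "gripper" is the opening, from 0 (shut) to 1 (fully open), set as the call begins (left out, the last holds). The fingers move at their own pace and stop on an object; the grip force is fixed at half the most. Time passes only in rows, so rows that repeat a pose let the fingers close, or fill a call up. It gives the time, the measured TCP pose, the force, the opening and the grip force at its end, in the units of the state.
- bot.get_obs(): the state, without advancing time (a new reading comes with each control period).
- bot.camera(name): name is "scene" or "top" or "wrist"; returns a dict with "image" (480x640x3 uint8, red, green, blue), "z_map" (480x640 float32, m along the optical axis (not along the pixel's ray), 0 where there is no reading), "camera_matrix" (3x3 intrinsics, pixels), "xyz" and "orientation" of the camera in the world. Camera axes: x right, y up, looking along -z (the intrinsics and any distortion apply to the point x, -y, -z); pixel columns grow to the right and rows downward; lengths in m; the calibration is good to about 2 mm. A picture is of the moment at which its call begins.
- bot.job_done(): hands the job in; it is judged then, once.
The state is a dict: "clock": time; "joint_pos": joint angles; "joint_vel": joint speeds; "tau": joint torques, N m; "eef_pos": TCP position; "tool_rot": TCP orientation; "ft_force": force on the tool from outside, world axes, zero at the start; "ft_torque": the same for the moment, N m; "grip_width": finger opening in m; "grasp_force": force on a finger pad.
Only numpy, scipy, OpenCV 4.12 (cv2) and the standard library are available. Lean on these libraries where they do the work, as an engineer would, in place of code of your own. Each camera call takes 0.05 s, during which the arm holds its last target. There are 200 camera calls.

## Task

A tuba's valve section stands in the bench stand. With closed fingertips press the three valves one after another, first to third from the left as the robot sees them, each gently all the way down and let it come up again, to feel which one has the weakest spring; then push the tag behind that valve down flat on the rail, so that it gets a new spring, and leave the other two tags up. Grip and lift nothing, and do not disturb the loose things round the stand.

Things in the scene. Friction and masses are not known exactly. Their poses are not given: they have to be found in the camera images.
- stand: Fixed wooden bench stand, baseboard 215 x 236 mm, with a brass tuba valve section clamped upright. Origin on the bench under the middle valve; z up, x away from the robot (yaw -0.7 to 0.2), y to its left along the valves: first at y = 46 mm (left), second 0, third -46 mm (right), all at x = 0. Rail with the tags behind them: x = 59 to 125 mm, top at z = 131 mm. Tubes stay below z = 108 mm
- button_a (a point): Centre of the top face of the finger button of piston a: a round nickel button 24 mm across with a white inlay, on a 7.6 mm stem over a brass cap; 157 mm above the bench when up, moves with the piston. Next button 46 mm away. All three look the same; the bare letters tell nothing about the place: the pistons change places from start to start
- button_b (a point): Centre of the top face of the finger button of piston b: a round nickel button 24 mm across with a white inlay, on a 7.6 mm stem over a brass cap; 157 mm above the bench when up, moves with the piston. Next button 46 mm away. All three look the same; the bare letters tell nothing about the place: the pistons change places from start to start
- button_c (a point): Centre of the top face of the finger button of piston c: a round nickel button 24 mm across with a white inlay, on a 7.6 mm stem over a brass cap; 157 mm above the bench when up, moves with the piston. Next button 46 mm away. All three look the same; the bare letters tell nothing about the place: the pistons change places from start to start
- piston_a (a joint): Stroke of piston a in m: 0 = up (within half a mm), 0.018 = fully down (stop). Its spring lifts it again when let go. One of the three pistons has a tired spring: just above the stop it pushes back with 3 to 4 N, a sound one with 8 to 12 N; the stop itself adds to that
- piston_b (a joint): Stroke of piston b in m: 0 = up (within half a mm), 0.018 = fully down (stop). Its spring lifts it again when let go. One of the three pistons has a tired spring: just above the stop it pushes back with 3 to 4 N, a sound one with 8 to 12 N; the stop itself adds to that
- piston_c (a joint): Stroke of piston c in m: 0 = up (within half a mm), 0.018 = fully down (stop). Its spring lifts it again when let go. One of the three pistons has a tired spring: just above the stop it pushes back with 3 to 4 N, a sound one with 8 to 12 N; the stop itself adds to that
- tag_1_face (a point): On the upper face of the tag behind the first (left) valve, 34 mm out from its hinge, moves with it. Aluminium ticket holder with blank paper, 32 mm wide, 51 mm hinge to free edge, 2.4 mm thick. Hinge along the stand's y at x = 112, z = 137 mm; raised, the free edge points to the robot and 34 degrees up; flat, it lies level just above the rail, face at z = 138 mm
- tag_2_face (a point): On the upper face of the tag behind the second (middle) valve, 34 mm out from its hinge, moves with it. Aluminium ticket holder with blank paper, 32 mm wide, 51 mm hinge to free edge, 2.4 mm thick. Hinge along the stand's y at x = 112, z = 137 mm; raised, the free edge points to the robot and 34 degrees up; flat, it lies level just above the rail, face at z = 138 mm
- tag_3_face (a point): On the upper face of the tag behind the third (right) valve, 34 mm out from its hinge, moves with it. Aluminium ticket holder with blank paper, 32 mm wide, 51 mm hinge to free edge, 2.4 mm thick. Hinge along the stand's y at x = 112, z = 137 mm; raised, the free edge points to the robot and 34 degrees up; flat, it lies level just above the rail, face at z = 138 mm
- tag_1 (a joint): Angle of the tag behind the first (left) valve in rad: 0 to 0.08 = raised, 0.6 = flat on the rail (stop). Its stiff hinge keeps it where it is left; pressing the face down takes 1 to 2 N
- tag_2 (a joint): Angle of the tag behind the second (middle) valve in rad: 0 to 0.08 = raised, 0.6 = flat on the rail (stop). Its stiff hinge keeps it where it is left; pressing the face down takes 1 to 2 N
- tag_3 (a joint): Angle of the tag behind the third (right) valve in rad: 0 to 0.08 = raised, 0.6 = flat on the rail (stop). Its stiff hinge keeps it where it is left; pressing the face down takes 1 to 2 N
- valve_oil: Loose small white plastic oil bottle with a pointed nozzle, 25 x 25 x 80 mm, upright in front of the stand, origin at the centre of its underside; leave it alone
- cork: Loose cork block 35 x 55 x 22 mm, in front of the stand, origin at the centre of its underside; leave it alone
- white_cap: Loose white plastic screw cap, 36 mm across, 17 mm high, lying in front of the stand, origin at the centre of its underside; leave it alone

How it is judged:
By the outcome, as a careful person would: the job done as asked, in the order asked, and still so for the second after the job is handed in, with the robot touching nothing.
It also fails if it takes over 48 s, if anything falls off the work surface, if the arm or the gripper's body presses on something with over 40 N, if the wrist force passes 120 N, or if a joint passes its speed limit or range.

## Working session

There is one attempt and no reset: what is moved stays moved. The work goes in short steps, Python scripts to look and compute and a tool call to move; the robot and the scene stay as the last step left them, time stands still between calls to the robot, and variables do not carry over. Pictures are saved under pics/ and viewed, at most 10 in all, crops included, and the job is handed in when it is done.

Besides the shell and the picture viewer there is one more tool, called after "Call:" in YAML: its name, and indented under it one key for each argument. drive_tool: Moves the arm, as the interface text tells. Shifts and turns lie within -1 to 1; 1 stands for 250 mm of shift or 0.5 rad of turn. Its arguments: {"type":"object","properties":{"slide":{"type":"array","items":{"type":"array","items":{"type":"number"}}},"rotation":{"type":"array","items":{"type":"array","items":{"type":"number"}}},"gripper":{"type":"number"}},"required":["slide","rotation"]}

```bash
mkdir -p pics
python3 - <<'E'
from workcell import bot
import cv2,numpy as np
o=bot.get_obs();print(o)
for n in("scene","top"):
    c=bot.camera(n);cv2.imwrite(f"pics/{n}0.png",c["image"][:,:,::-1]);np.savez(n+"0.npz",**c)
    print(n,c["camera_matrix"],c["xyz"],c["orientation"])
E
```

```text
{'clock': 0.0, 'joint_pos': array([-1.23100219e+00,  2.41372893e-01,  3.75665621e-03,  1.33521143e+00,
        1.52093953e-05,  1.57076912e+00]), 'joint_vel': array([-0.00318885,  0.00027558, -0.00048735, -0.00053702, -0.00141883,
       -0.00201427]), 'tau': array([ 1.32551591e-03, -3.72315860e+01,  2.52410066e+01,  1.68679864e-02,
        4.03499229e-06,  8.38468281e-06]), 'eef_pos': array([ 0.16644395, -0.47082482,  0.23044536]), 'tool_rot': array([ 9.85599369e-01,  1.69094210e-01, -1.64221989e-04, -1.00233710e-03]), 'ft_force': array([ 1.04354854,  0.84606905, -0.26876322]), 'ft_torque': array([ 0.02180613, -0.00579824, -0.03156083]), 'grasp_force': 0.0, 'grip_width': 0.085326861452945}
scene [[578.93835955   0.         323.162042  ]
 [  0.         578.93835955 232.80019998]
 [  0.           0.           1.        ]] [ 0.1267743  -0.89717749  0.51435393] [ 0.50467862 -0.1288826  -0.19119314  0.83194588]
top [[513.68845001   0.         319.18725908]
 [  0.         513.68845001 231.73643138]
 [  0.           0.           1.        ]] [ 0.37122186 -0.21575987  0.95097582] [-0.0518928   0.03795513  0.70757931 -0.70370311]
```

View pics/top0.png

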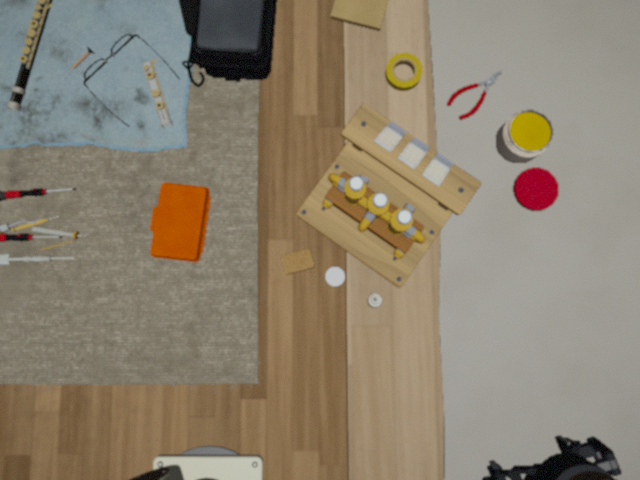

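View pics/scene0.png

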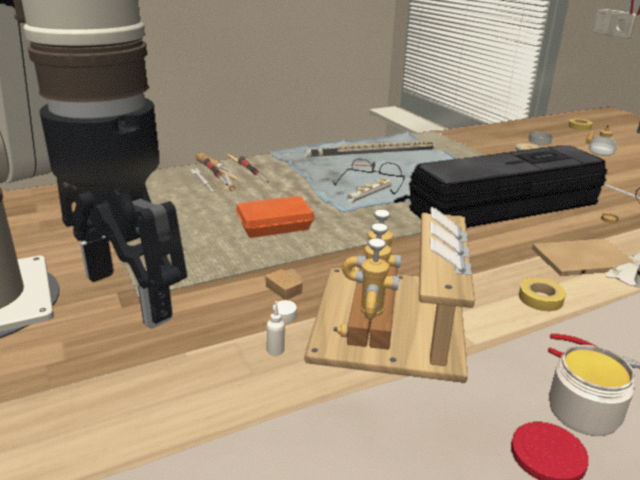

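The top view shows the buttons at about (358,184), (379,201) and (404,216). The tags are at (390,137), (412,152) and (436,171). The oil bottle (375,300), cap (335,276) and cork (298,262) lie in front of the stand. In the scene view all three tags are up.

```bash
cat > h.py <<'E'
import numpy as np,cv2
from scipy.spatial.transform import Rotation as R
def ray(c,u,v):
    K=c["camera_matrix"];d=np.array([(u-K[0,2])/K[0,0],-(v-K[1,2])/K[1,1],-1])
    return c["xyz"],R.from_quat(c["orientation"]).apply(d)
def onz(c,u,v,z):
    p,d=ray(c,u,v);return p+d*(z-p[2])/d[2]
def blobs(c,box,lo=175,sat=45,amin=20):
    h=cv2.cvtColor(c["image"],cv2.COLOR_RGB2HSV);m=((h[...,1]<sat)&(h[...,2]>lo)).astype(np.uint8)
    x0,y0,x1,y1=box;k=np.zeros_like(m);k[y0:y1,x0:x1]=m[y0:y1,x0:x1]
    n,_,s,ce=cv2.connectedComponentsWithStats(k)
    return [(s[i][4],*ce[i]) for i in range(1,n) if s[i][4]>=amin]
E
python3 - <<'E'
from h import *
c=dict(np.load("top0.npz"))
for a,u,v in blobs(c,(330,115,460,235)):
    print(a,round(u,1),round(v,1),"b",onz(c,u,v,.157).round(4),"t",onz(c,u,v,.155).round(4), "depth",c["z_map"][int(v),int(u)])
E
```

```text
331 387.8 138.7 b [ 0.6213 -0.31    0.157 ] t [ 0.6219 -0.3103  0.155 ] depth 0.8182689
350 411.5 155.3 b [ 0.5938 -0.347   0.157 ] t [ 0.5944 -0.3473  0.155 ] depth 0.0
367 435.6 171.9 b [ 0.5666 -0.384   0.157 ] t [ 0.5671 -0.3845  0.155 ] depth 0.8115194
118 355.9 182.7 b [ 0.5503 -0.2585  0.157 ] t [ 0.5507 -0.2587  0.155 ] depth 0.80721134
125 380.0 199.4 b [ 0.5232 -0.2958  0.157 ] t [ 0.5236 -0.296   0.155 ] depth 0.80308837
122 404.3 216.3 b [ 0.4962 -0.3332  0.157 ] t [ 0.4965 -0.3335  0.155 ] depth 0.8033879
```

Call:
drive_tool:
  slide:
    - [0.1,-0.02,0]
    - [0.25,-0.04,0]
    - [0.4,-0.07,0]
    - [0.55,-0.09,0]
    - [0.7,-0.12,0]
    - [0.82,-0.14,0]
    - [0.866,-0.144,0]
    - [0.866,-0.144,0]
  rotation:
    - [0,0,-0.1]
    - [0,0,-0.25]
    - [0,0,-0.4]
    - [0,0,-0.6]
    - [0,0,-0.8]
    - [0,0,-1]
    - [0,0,-1]
    - [0,0,-1]
  gripper: 0

```text
clock: 1.1
eef_pos: [0.3588, -0.3651, 0.2309]
tool_rot: [0.913, 0.408, -0.0, -0.0]
ft_force: [-0.0, -0.8, 0.1]
grip_width: 0.0001
grasp_force: 0.0
```

```bash
cat >> h.py <<'E'
def go(target,yaw=-0.627):
    """needed tool-frame shift & turn (scaled) to reach target with tool y along yaw, z down"""
    from workcell import bot
    o=bot.get_obs();r=R.from_quat(o["tool_rot"])
    x=[-np.sin(yaw),np.cos(yaw),0];y=[np.cos(yaw),np.sin(yaw),0];w=R.from_matrix(np.array([x,y,[0,0,-1]]).T)
    print(o["clock"],"pos",o["eef_pos"].round(4),"F",o["ft_force"].round(2),"width",round(o["grip_width"],4),"q",o["joint_pos"].round(2))
    print("slide",(r.inv().apply(np.array(target)-o["eef_pos"])/.25).round(4),"rot",((r.inv()*w).as_rotvec()/.5).round(4))
E
python3 -c "
from h import *
go([.5505,-.2586,.175])"
```

```text
1.1 pos [ 0.3588 -0.3651  0.2309] F [-0.04 -0.82  0.09] width 0.0001 q [-0.79  0.27  0.04  1.34 -0.    1.51]
slide [0.8291 0.2864 0.2231] rot [-0.0018  0.0006 -0.2083]
```

Call:
drive_tool:
  slide:
    - [0.1,0.04,0]
    - [0.25,0.08,0]
    - [0.45,0.15,0]
    - [0.62,0.22,0]
    - [0.76,0.26,0]
    - [0.829,0.286,0.05]
    - [0.829,0.286,0.12]
    - [0.829,0.286,0.16]
  rotation:
    - [0,0,-0.05]
    - [0,0,-0.1]
    - [0,0,-0.15]
    - [0,0,-0.208]
    - [0,0,-0.208]
    - [0,0,-0.208]
    - [0,0,-0.208]
    - [0,0,-0.208]

```text
clock: 2.1
eef_pos: [0.5488, -0.2594, 0.1893]
tool_rot: [0.891, 0.454, -0.001, -0.001]
ft_force: [-0.2, -0.6, -1.1]
grip_width: 0.0004
grasp_force: 0.0
```

Run:
```python
from h import *
from workcell import bot
go([.5505,-.2586,.159])
for n in("wrist","scene"):
    c=bot.camera(n);np.savez(n+"1.npz",**c);cv2.imwrite(f"pics/{n}1.png",c["image"][:,:,::-1])
```

```text
2.1 pos [ 0.5488 -0.2594  0.1893] F [-0.18 -0.64 -1.08] width 0.0004 q [-0.44  0.48  0.24  1.33 -0.    1.76]
slide [0.0067 0.0042 0.1212] rot [-0.0061  0.0024 -0.0035]
```

View pics/wrist1.png

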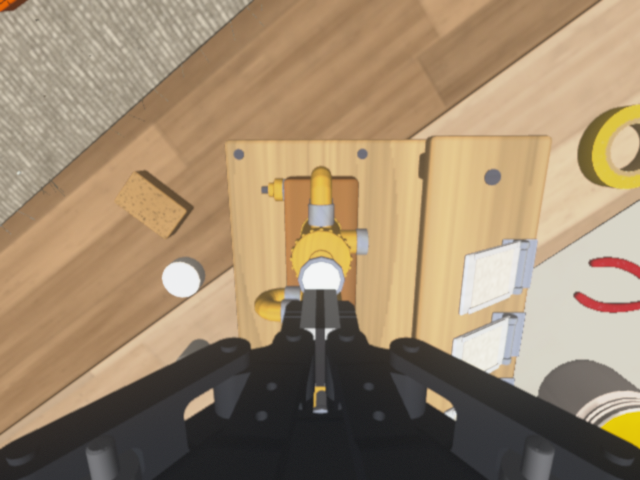

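The wrist view shows the shut tips standing over the first button (321,275), centred left to right. I'll press it down.

Call:
drive_tool:
  slide:
    - [0,0,0.06]
    - [0,0,0.12]
    - [0,0,0.14]
    - [0,0,0.16]
    - [0,0,0.18]
    - [0,0,0.195]
    - [0,0,0.2]
    - [0,0,0.2]
  rotation:
    - [0,0,0]
    - [0,0,0]
    - [0,0,0]
    - [0,0,0]
    - [0,0,0]
    - [0,0,0]
    - [0,0,0]
    - [0,0,0]

```text
clock: 3.2
eef_pos: [0.5496, -0.2587, 0.1427]
tool_rot: [0.891, 0.455, -0.0, 0.0]
ft_force: [-4.4, 1.1, 8.9]
grip_width: 0.0
grasp_force: 4.1
```

Run:
```python
from h import *
go([.5505,-.2586,.139])
```

```text
3.2 pos [ 0.5496 -0.2587  0.1427] F [-4.38  1.12  8.91] width 0.0 q [-0.44  0.5   0.15  1.22 -0.    1.76]
slide [0.0025 0.0025 0.015 ] rot [-0.0001  0.0014 -0.0003]
```

Call:
drive_tool:
  slide:
    - [0,0,0.004]
    - [0,0,0.007]
    - [0,0,0.01]
    - [0,0,0.012]
    - [0,0,0.014]
    - [0,0,0.015]
    - [0,0,0.015]
    - [0,0,0.015]
  rotation:
    - [0,0,0]
    - [0,0,0]
    - [0,0,0]
    - [0,0,0]
    - [0,0,0]
    - [0,0,0]
    - [0,0,0]
    - [0,0,0]

```text
clock: 4.2
eef_pos: [0.5496, -0.2588, 0.1393]
tool_rot: [0.891, 0.454, -0.0, 0.0]
ft_force: [-5.8, 1.3, 9.2]
grip_width: -0.0001
grasp_force: 4.6
```

Call:
drive_tool:
  slide:
    - [0,0,0.003]
    - [0,0,0.006]
    - [0,0,0.008]
    - [0,0,0.008]
    - [0,0,0.008]
    - [0,0,0.008]
    - [0,0,0.008]
    - [0,0,0.008]
  rotation:
    - [0,0,0]
    - [0,0,0]
    - [0,0,0]
    - [0,0,0]
    - [0,0,0]
    - [0,0,0]
    - [0,0,0]
    - [0,0,0]

```text
clock: 5.2
eef_pos: [0.5497, -0.2588, 0.139]
tool_rot: [0.891, 0.455, 0.0, 0.001]
ft_force: [-7.9, 2.7, 15.5]
grip_width: -0.0001
grasp_force: 8.1
```

Call:
drive_tool:
  slide:
    - [0,0,-0.04]
    - [0,0,-0.1]
    - [0,0,-0.16]
    - [-0.02,0,-0.16]
    - [-0.09,0,-0.16]
    - [-0.16,0,-0.16]
    - [-0.184,0,-0.15]
    - [-0.184,0,-0.12]
  rotation:
    - [0,0,0]
    - [0,0,0]
    - [0,0,0]
    - [0,0,0]
    - [0,0,0]
    - [0,0,0]
    - [0,0,0]
    - [0,0,0]

```text
clock: 6.2
eef_pos: [0.523, -0.2969, 0.1653]
tool_rot: [0.891, 0.454, 0.0, 0.0]
ft_force: [-0.2, 0.1, -1.0]
grip_width: -0.0
grasp_force: 0.0
```

Run:
```python
from h import *
go([.5232,-.2958,.139])
```

```text
6.2 pos [ 0.523  -0.2969  0.1653] F [-0.22  0.05 -1.02] width -0.0 q [-0.52  0.47  0.17  1.27  0.    1.68]
slide [ 0.004  -0.002   0.1052] rot [ 0.0009 -0.0005 -0.0032]
```

Call:
drive_tool:
  slide:
    - [0.003,0,0.02]
    - [0.003,0,0.04]
    - [0.003,0,0.06]
    - [0.003,0,0.08]
    - [0.003,0,0.095]
    - [0.003,0,0.103]
    - [0.003,0,0.105]
    - [0.003,0,0.105]
  rotation:
    - [0,0,0]
    - [0,0,0]
    - [0,0,0]
    - [0,0,0]
    - [0,0,0]
    - [0,0,0]
    - [0,0,0]
    - [0,0,0]

```text
clock: 7.2
eef_pos: [0.5239, -0.2949, 0.1413]
tool_rot: [0.891, 0.455, 0.0, 0.001]
ft_force: [-4.2, 2.4, 9.7]
grip_width: 0.0001
grasp_force: 5.2
```

Call:
drive_tool:
  slide:
    - [0,0,0.005]
    - [0,0,0.01]
    - [0,0,0.014]
    - [0,0,0.017]
    - [0,0,0.017]
    - [0,0,0.017]
    - [0,0,0.017]
    - [0,0,0.017]
  rotation:
    - [0,0,0]
    - [0,0,0]
    - [0,0,0]
    - [0,0,0]
    - [0,0,0]
    - [0,0,0]
    - [0,0,0]
    - [0,0,0]

```text
clock: 8.2
eef_pos: [0.524, -0.295, 0.139]
tool_rot: [0.891, 0.455, 0.001, 0.001]
ft_force: [-7.2, 3.4, 18.6]
grip_width: 0.0001
grasp_force: 9.3
```

Call:
drive_tool:
  slide:
    - [0,0,-0.04]
    - [0,0,-0.1]
    - [0,0,-0.16]
    - [-0.02,0,-0.16]
    - [-0.09,0,-0.16]
    - [-0.16,0,-0.16]
    - [-0.186,0,-0.15]
    - [-0.186,0,-0.122]
  rotation:
    - [0,0,0]
    - [0,0,0]
    - [0,0,0]
    - [0,0,0]
    - [0,0,0]
    - [0,0,0]
    - [0,0,0]
    - [0,0,0]

```text
clock: 9.2
eef_pos: [0.496, -0.334, 0.1652]
tool_rot: [0.891, 0.454, 0.0, 0.0]
ft_force: [0.1, -0.0, 0.0]
grip_width: -0.0003
grasp_force: 0.0
```

Run:
```python
from h import *
go([.4962,-.3332,.139])
```

```text
9.2 pos [ 0.496  -0.334   0.1652] F [ 0.1  -0.01  0.01] width -0.0003 q [-0.59  0.47  0.16  1.26  0.    1.61]
slide [ 0.003  -0.0012  0.1049] rot [ 0.0004 -0.0004 -0.0035]
```

Call:
drive_tool:
  slide:
    - [0,0,0.02]
    - [0,0,0.04]
    - [0,0,0.06]
    - [0,0,0.08]
    - [0,0,0.095]
    - [0,0,0.103]
    - [0,0,0.105]
    - [0,0,0.105]
  rotation:
    - [0,0,0]
    - [0,0,0]
    - [0,0,0]
    - [0,0,0]
    - [0,0,0]
    - [0,0,0]
    - [0,0,0]
    - [0,0,0]

```text
clock: 10.2
eef_pos: [0.4967, -0.3329, 0.1394]
tool_rot: [0.891, 0.455, 0.0, 0.0]
ft_force: [-0.9, 2.1, 3.6]
grip_width: -0.0004
grasp_force: 1.6
```

Call:
drive_tool:
  slide:
    - [0,0,0.005]
    - [0,0,0.01]
    - [0,0,0.014]
    - [0,0,0.016]
    - [0,0,0.016]
    - [0,0,0.016]
    - [0,0,0.016]
    - [0,0,0.016]
  rotation:
    - [0,0,0]
    - [0,0,0]
    - [0,0,0]
    - [0,0,0]
    - [0,0,0]
    - [0,0,0]
    - [0,0,0]
    - [0,0,0]

```text
clock: 11.2
eef_pos: [0.4969, -0.3331, 0.1389]
tool_rot: [0.891, 0.455, 0.001, 0.001]
ft_force: [-6.2, 6.0, 18.3]
grip_width: 0.0001
grasp_force: 9.1
```

First two valves push back 9–10 N, the third 3.6 N just above its stop: the third is the weak one. Now its tag.

Call:
drive_tool:
  slide:
    - [0,0,-0.04]
    - [0,0,-0.1]
    - [0,0,-0.2]
    - [0,0,-0.28]
    - [0,0.08,-0.28]
    - [0,0.2,-0.28]
    - [0,0.32,-0.28]
    - [0,0.32,-0.28]
  rotation:
    - [0,0,0]
    - [0,0,0]
    - [0,0,0]
    - [0,0,0]
    - [0,0,0]
    - [0,0,0]
    - [0,0,0]
    - [0,0,0]

```text
clock: 12.2
eef_pos: [0.5622, -0.3811, 0.2036]
tool_rot: [0.891, 0.454, -0.0, -0.0]
ft_force: [-1.1, 1.0, 1.0]
grip_width: -0.0002
grasp_force: 0.0
```

Run:
```python
from h import *
s=.08
go([.4962+.81*s,-.3332-.5865*s,.138])
```

```text
12.2 pos [ 0.5622 -0.3811  0.2036] F [-1.08  0.95  0.96] width -0.0002 q [-0.6   0.63  0.53  1.47 -0.    1.6 ]
slide [ 0.0006 -0.0062  0.2624] rot [-0.0016  0.0013 -0.0008]
```

Call:
drive_tool:
  slide:
    - [0,0,0.06]
    - [0,0,0.12]
    - [0,0,0.15]
    - [0,0,0.18]
    - [0,0,0.21]
    - [0,0,0.235]
    - [0,0,0.25]
    - [0,0,0.25]
  rotation:
    - [0,0,0]
    - [0,0,0]
    - [0,0,0]
    - [0,0,0]
    - [0,0,0]
    - [0,0,0]
    - [0,0,0]
    - [0,0,0]

```text
clock: 13.2
eef_pos: [0.5612, -0.3799, 0.1424]
tool_rot: [0.891, 0.455, -0.0, -0.0]
ft_force: [0.4, -0.2, -0.6]
grip_width: -0.0002
grasp_force: 0.0
```

Call:
drive_tool:
  slide:
    - [0,0,0.005]
    - [0,0,0.01]
    - [0,0,0.015]
    - [0,0,0.018]
    - [0,0,0.022]
    - [0,0,0.024]
    - [0,0,0.024]
    - [0,0,0.024]
  rotation:
    - [0,0,0]
    - [0,0,0]
    - [0,0,0]
    - [0,0,0]
    - [0,0,0]
    - [0,0,0]
    - [0,0,0]
    - [0,0,0]

```text
clock: 14.2
eef_pos: [0.5613, -0.38, 0.1382]
tool_rot: [0.891, 0.455, 0.0, 0.0]
ft_force: [-2.9, 1.3, 6.8]
grip_width: 0.0001
grasp_force: 3.0
```

Call:
drive_tool:
  slide:
    - [0,0,0.004]
    - [0,0,0.006]
    - [0,0,0.006]
    - [0,0,0.006]
    - [0,0,-0.05]
    - [0,0,-0.15]
    - [0,0,-0.28]
    - [0,0,-0.4]
  rotation:
    - [0,0,0]
    - [0,0,0]
    - [0,0,0]
    - [0,0,0]
    - [0,0,0]
    - [0,0,0]
    - [0,0,0]
    - [0,0,0]

```text
clock: 15.2
eef_pos: [0.5615, -0.3801, 0.238]
tool_rot: [0.891, 0.455, 0.0, 0.0]
ft_force: [0.7, 0.2, 1.2]
grip_width: 0.0002
grasp_force: 0.0
```

Call:
drive_tool:
  slide:
    - [-0.1,0,0]
    - [-0.25,-0.05,0]
    - [-0.45,-0.1,0]
    - [-0.6,-0.15,0]
    - [-0.75,-0.2,0]
    - [-0.85,-0.2,0]
    - [-0.85,-0.2,0]
    - [-0.85,-0.2,0]
  rotation:
    - [0,0,0]
    - [0,0,0]
    - [0,0,0]
    - [0,0,0]
    - [0,0,0]
    - [0,0,0]
    - [0,0,0]
    - [0,0,0]

```text
clock: 16.2
eef_pos: [0.3967, -0.5225, 0.2362]
tool_rot: [0.891, 0.455, 0.0, -0.0]
ft_force: [0.5, 0.1, -0.5]
grip_width: 0.0
grasp_force: 0.0
```

Run:
```python
from h import *
from workcell import bot
o=bot.get_obs();print(o["clock"],o["eef_pos"],o["ft_force"])
ims=[bot.camera(n)["image"][:,:,::-1] for n in("top","scene")]
a=cv2.resize(ims[0][90:320,260:500],(400,383));b=cv2.resize(ims[1][190:390,260:490],(400,383))
cv2.imwrite("pics/end.png",np.hstack([a,b]))
```

```text
16.2 [ 0.39674988 -0.5224629   0.23616501] [ 0.51120451  0.1109933  -0.47468126]
```

View pics/end.png

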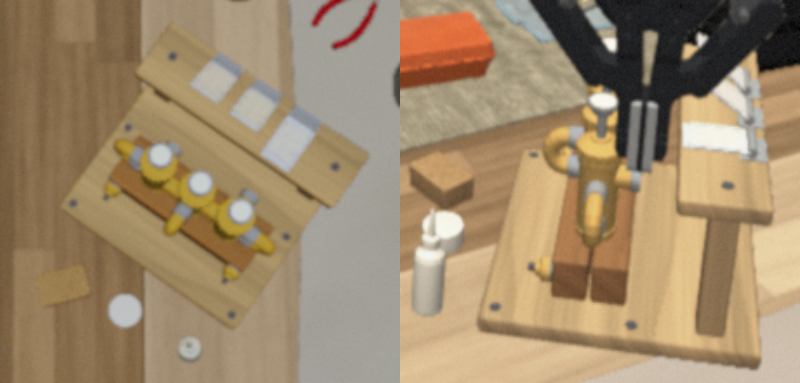

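The third tag lies flat: it looks longer in the top crop at (290,140) and level in the scene crop at (715,137). The other two tags are up, the buttons are up, and the loose things haven't moved.

```bash
python3 -c "
from workcell import bot
print(bot.job_done())"
```

```text
the job is handed in; nothing more can be done
None
```

I pressed the three valves in order: the third (right) had the weakest spring, about 3.6 N against 9–10 N for the others, so I pushed its tag flat, left the other two up, and handed the job in.

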